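# Box up a set of three bangles

## Task

Box up the bangle set: put the insert into the round box base, then thread the bangles over its post one at a time, the tall smooth wide one first, the octagonal one on it and the beaded one on top, and last put the cover on, fully down on the base plate. Set each piece down rather than dropping it, and leave the tray of rings, the bust, the mirror and the ring box as they are.

Things in the scene. Friction and masses are not known exactly. Their poses are not given: they have to be found in the camera images.
- base: the open round black box base, fixed to the counter: a plate 144 mm in diameter and 6 mm thick with a round rim on it (inner diameter 100, outer 106 mm, top at z = 22 mm) that makes a shallow dish with its floor at z = 6 mm. Origin: centre of the underside, on the counter; z up.
- insert: the loose grey velvet insert, 120 g: a disc 88 mm across, 18 mm thick, with an upright round post in its middle, 34 mm across up to z = 54 mm, narrowing to 16 mm across at its top, z = 70 mm. Grip it by the post. It goes into the base's dish with 6 mm of play all round; seated, disc top 24 and post top 76 mm above the counter. Origin: centre of the underside; z up.
- wide: the wide bangle, the tallest: a smooth, round brass ring, outer diameter 68, inner 54, height 26 mm, 90 g, lying flat. Can be gripped from above across its outer diameter. Origin: centre of its underside, in the middle of the hole; z along its axis.
- octagon: the octagonal bangle: an eight-sided brass ring, four long sides (36 mm) and four short (21 mm) between them; 66 mm outside across the long sides (72 across the short), 54 inside, height 10 mm, 60 g, lying flat. Its x and y axes point at the middles of its long sides: grip it across two parallel ones. Origin: centre of its underside, in the middle of the hole; z along its axis.
- beaded: the beaded bangle: a rigid round ring of twelve brass beads of 12 mm, outer diameter 68, inner 44, height 12 mm, 50 g, lying flat. Can be gripped from above across its outer diameter. Origin: centre of its underside, in the middle of the hole; z along its axis.
- cover: the loose black cover, 150 g, mouth down: an upturned round cup, outer diameter 126, inner 120 mm, 85 mm tall (81 inside), with a brass knob on top, 24 mm across from z = 91 to 115 mm, on a thinner neck; lift it by the knob. It goes over the base's rim with 7 mm of play all round, onto the base plate, 6 mm above the counter. Origin: centre of the lower edge (mouth); z up.
- tray: bystander: a black tray of finger rings, 110 x 140 mm, 26 mm tall over the rings. Origin: centre of the underside; the long side along its y.
- bust: bystander: a white necklace bust, 120 mm in diameter, 202 mm tall. Origin: centre of the underside.
- mirror: bystander: a round counter mirror on a stand, foot 100 mm in diameter, 222 mm tall, 125 mm wide. Origin: centre of the underside.
- ringbox: bystander: a small closed black ring box, 55 x 55 mm, 43 mm tall, with a brass catch. Origin: centre of the underside.
There are look-alikes about, which are no part of the job. Leave any blue or purple look-alike of the wide alone.

How it is judged:
By the outcome, as a careful person would: the job done as asked, in the order asked, and still so for the second after the job is handed in, with the robot touching nothing.
It also fails if it takes over 118 s, if anything falls off the work surface, if the arm or the gripper's body presses on something with over 40 N, if the wrist force passes 120 N, or if a joint passes its speed limit or range.

## Robot

A 7-joint arm with a two-finger parallel gripper is mounted at the origin on the work surface. World frame = base frame: x ahead of the robot, y to its left, z up, the work surface at z = 0. Lengths are in m, angles in rad, forces in N, time in s.
With the tool pointing down it reaches from about 0.425 to 0.8 m from the base axis. Payload 8.3 kg.
Tool frame: the origin (TCP) lies at the very end of the fingers, on their centre line; the grasp point (between the pads) lies 19 mm behind it; z points along the fingers, y is the line along which they close (so a half turn about z gives the same grasp; the last joint's range is limited). The gripper opens to 85 mm and grips with 20 to 120 N. Pads are 22 mm wide; open, the fingers measure 114 mm over their backs; the gripper's body (76 mm by 85 mm) begins 54 mm behind the grasp point. The pads swing forward as they close: fully open they stand 13 mm farther back than shut.
Start: joints at [-1.206, 0.383, 0.016, 1.37, -0.006, 1.388, -0.046], TCP at [0.259, 0.569, 0.231] pointing down, gripper open.
Joint ranges: [-2.95, 2.95], [-0.25, 2.06], [-1.52, 1.56], [0.18, 2.33], [-1.44, 4.58], [0.02, 2.06], [-3.01, 3.01]. Speed limits (rad/s): [2.39, 2.39, 3.01, 3.01, 3.14, 3.14, 3.14].

## Interface

Orientations are given as [roll, pitch, yaw] about the fixed x, y, z axes, in that order (R = Rz(yaw) Ry(pitch) Rx(roll)).
In Python, from rig import get_state, vision, env gives the robot as it stands.
- The arm moves only by the tool send_rows, never from a script. Its argument "steps" is one flat list of numbers, 7 for each row, row after row: the finger opening in m, from 0 to 0.0854, then the shift along the tool's x, y, z in m, then the turn, a rotation vector about the tool's x, y, z in degrees. In form: [claw, x, y, z, ax, ay, az, claw, x, y, z, ax, ay, az, ...]. A call has 1 to 8 rows; each row shifts and turns the commanded pose from where the row before left it, along the tool's axes as they then stand; what a row does not reach is not made up. A row lasts 1/8 s, in which the tool goes at most 62.5 mm and 10.7 degrees, less where a joint would pass 70% of its speed; a pose out of reach is approached as far as the arm can. A call is refused whole if a number of a shift passes 0.0625 or a number of a turn 10.7, either way. A call with a gripper value outside its range is refused whole. The fingers move at their own pace and stop on an object; "newtons" is the grip in N (left out, the last holds). Time passes only in rows, so rows that do not move let the fingers close. It gives the time, the measured TCP pose, the force, the opening and the grip force at its end, in the units of the state.
- get_state(): the state, without advancing time (a new reading comes with each control period).
- vision.grab_frame(name): name is "scene" or "top"; returns the picture (384x512x3 uint8, blue, green, red); there is no depth.
- vision.calibration(name): a dict with "fx", "fy", "cx", "cy" (pixels), "rvec" (rotation vector, rad) and "tvec" (3), from world to camera coordinates, as OpenCV has them. Camera axes: x right, y down, z forward; pixel columns grow to the right and rows downward; lengths in m; the calibration is good to about 2 mm. A picture is of the moment at which its call begins. calibration takes no time and is no camera call.
- env.job_done(): hands the job in; it is judged then, once.
The state is a dict: "clock": time; "qpos": joint angles; "joint_velocities": joint speeds; "joint_efforts": joint torques, N m; "eef_pos": TCP position; "eef_rot": TCP orientation; "force": force on the tool from outside, world axes, zero at the start; "moment": the same for the moment, N m; "finger_gap": finger opening in m; "gripper_force": force on a finger pad.
Only numpy, scipy, OpenCV 4.12 (cv2) and the standard library are available. Lean on these libraries where they do the work, as an engineer would, in place of code of your own. Each camera call takes 0.05 s, during which the arm holds its last target. There are 200 camera calls.

## Working session

There is one attempt and no reset: what is moved stays moved. The work goes in short steps, Python scripts to look and compute and a tool call to move; the robot and the scene stay as the last step left them, time stands still between calls to the robot, and variables do not carry over. Pictures are saved under pics/ and viewed, at most 14 in all, crops included, and the job is handed in when it is done.

Besides the shell and the picture viewer there is one more tool, called after ">>>" in YAML: its name, and indented under it one key for each argument. send_rows: Moves the arm, as the interface text tells. Its arguments: {"type":"object","properties":{"steps":{"type":"array"},"newtons":{"type":"number"}},"required":["steps"]}

```bash
mkdir -p pics; python3 - <<'E'
from rig import get_state, vision, env
import cv2
for n in("scene","top"):
    cv2.imwrite(f"pics/{n}0.png",cv2.resize(vision.grab_frame(n),(800,600),interpolation=cv2.INTER_CUBIC)); print(vision.calibration(n))
s=get_state();print(s)
E
```

```text
{'fx': 457.15323080563974, 'fy': 457.15323080563974, 'cx': 256.0073166767581, 'cy': 195.0123866475177, 'rvec': array([ 2.20224091,  1.33977905, -0.43692908]), 'tvec': array([-0.27105995, -0.37002581,  1.70038377])}
{'fx': 375.2616555320892, 'fy': 375.2616555320892, 'cx': 259.0476229831052, 'cy': 190.4280841517292, 'rvec': array([ 2.14609214, -2.143071  ,  0.14568732]), 'tvec': array([0.01741008, 0.5690367 , 1.27942341])}
{'clock': 0.1, 'qpos': array([-1.20590365,  0.38419061,  0.01636623,  1.37101413, -0.00630791,
        1.38820705, -0.04651521]), 'joint_velocities': array([ 0.00092108, -0.00379331,  0.00039218, -0.00249654, -0.00018352,
        0.00142853, -0.00159326]), 'joint_efforts': array([ 3.09956646e-03, -6.29130578e+01,  8.47570840e-01, -3.72758675e+01,
        1.67807902e-02,  1.04034148e-02,  2.97422537e-05]), 'eef_pos': array([0.25906392, 0.56829412, 0.23037185]), 'eef_rot': array([-3.13982236e+00,  1.52878210e-05,  2.71385513e+00]), 'force': array([-0.68747446, -0.39635537, -0.68895539]), 'moment': array([-0.03598389, -0.01446181,  0.01349918]), 'gripper_force': 0.0, 'finger_gap': 0.08548635472506645}
```

View pics/scene0.png

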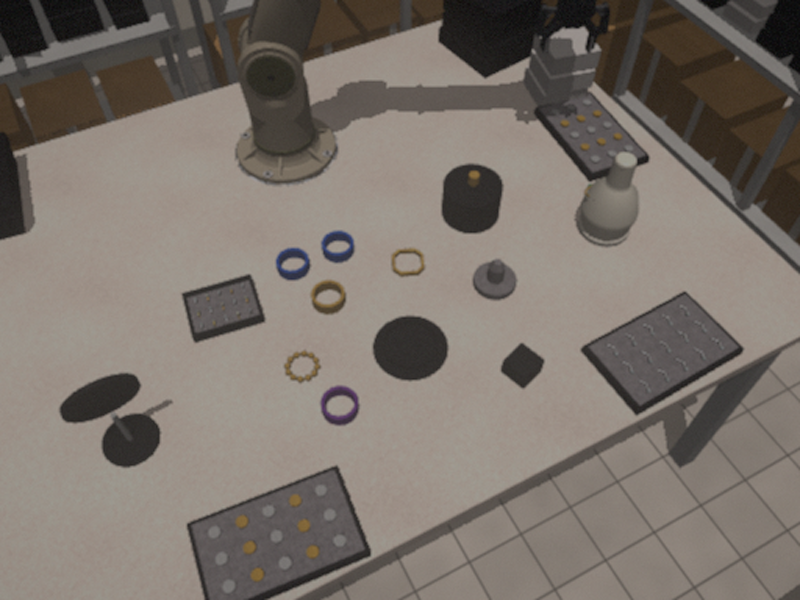

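View pics/top0.png

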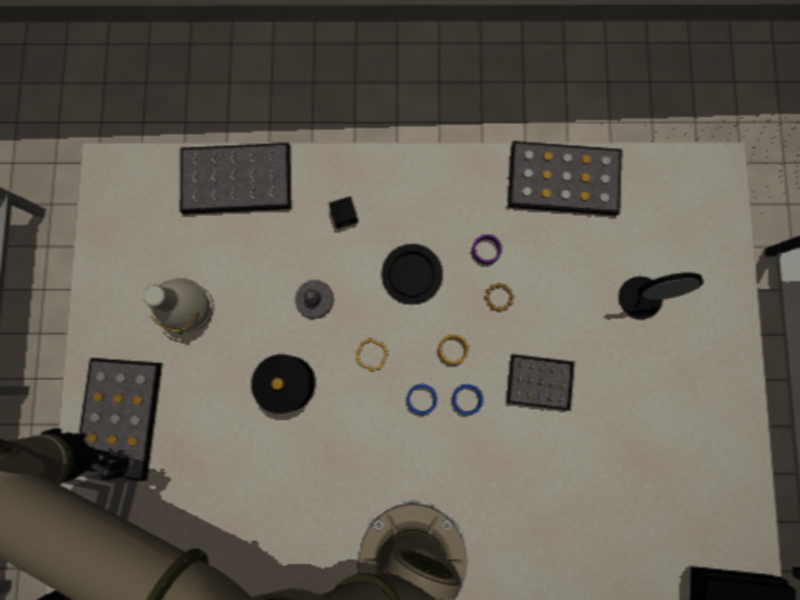

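The top view (800x600) shows the base at (412,274), insert (314,299), wide (452,350), octagon (372,354), beaded (499,297) and cover (283,384) with its knob at (277,384). The blue and purple look-alikes are at (421,399), (467,399) and (487,249). I'll now fit silhouettes in both cameras.

```bash
cat > meas.py <<'E'
import numpy as np, cv2
from rig import get_state, vision
from scipy.optimize import least_squares
C={n:vision.calibration(n) for n in("scene","top")}
def proj(n,P):
    c=C[n];K=np.array([[c['fx'],0,c['cx']],[0,c['fy'],c['cy']],[0,0,1.]])
    return cv2.projectPoints(np.float64(P),c['rvec'],c['tvec'],K,None)[0][:,0]
A=np.linspace(0,2*np.pi,72,endpoint=False)
def ring(x,y,parts): # parts: (radius,z)
    return np.vstack([np.c_[x+r*np.cos(A),y+r*np.sin(A),0*A+z] for r,z in parts])
def ray(n,uv,z):
    c=C[n];R=cv2.Rodrigues(c['rvec'])[0];o=-R.T@c['tvec']
    d=R.T@np.array([(uv[0]-c['cx'])/c['fx'],(uv[1]-c['cy'])/c['fy'],1]);return o+d*(z-o[2])/d[2]
def hullc(P):
    h=cv2.convexHull(np.float32(P));m=cv2.moments(h);return np.array([m['m10'],m['m01']])/m['m00'],m['m00']
def blob(img,kind,uv,rad=60):
    hsv=cv2.cvtColor(cv2.resize(img,None,fx=4,fy=4,interpolation=cv2.INTER_CUBIC),cv2.COLOR_BGR2HSV)
    u,v=[int(4*k+1.5) for k in uv]
    if kind=='brass': m=(hsv[...,1]>95)&(hsv[...,0]>10)&(hsv[...,0]<35)
    elif kind=='dark': m=hsv[...,2]<75
    else: m=(hsv[...,2]<118)&((hsv[...,1]<45))
    m=m.astype(np.uint8)*255
    n,l,s,c=cv2.connectedComponentsWithStats(m)
    ok=[i for i in range(1,n) if s[i,4]>80]
    d=[max(abs(s[i,0]+s[i,2]/2-u),abs(s[i,1]+s[i,3]/2-v))-0.0*s[i,4] for i in ok]
    i=max([k for k,e in zip(ok,d) if e<rad],key=lambda k:s[k,4])
    p=np.argwhere(l==i)[:,::-1]; return (p-1.5)/4, l==i
E
python3 - <<'E'
from meas import *
im={n:vision.grab_frame(n) for n in C}
for n in im: cv2.imwrite(f"pics/{n}_raw.png",im[n])
O={'base':('dark',[(.072,0),(.072,.006),(.053,.022)],(411,348),(412,274)),
'insert':('grey',[(.044,0),(.044,.018),(.017,.054),(.008,.07)],(495,276),(314,299)),
'wide':('brass',[(.034,0),(.034,.026)],(329,296),(452,350)),
'octagon':('brass',[(.0345,0),(.0345,.01)],(408,262),(372,354)),
'beaded':('brass',[(.031,.0),(.034,.006),(.031,.012)],(302,366),(499,297)),
'cover':('dark',[(.063,0),(.063,.085)],(472,200),(283,384))}
for k,(kind,parts,us,ut) in O.items():
    r=[]
    for n,u in(('scene',us),('top',ut)):
        u=np.array(u)*.64
        p,_=blob(im[n],kind,u); c,a=hullc(p)
        x0=ray(n,c,.01)[:2]
        f=lambda x:hullc(proj(n,ring(*x,parts)))[0]-c
        s=least_squares(f,x0); am=hullc(proj(n,ring(*s.x,parts)))[1]
        r.append(s.x); print(k,n,s.x.round(4),'area',round(a/am,3))
        if k=='octagon':
            h=cv2.convexHull(np.float32(p))[:,0]; w=np.array([ray(n,q,.01)[:2] for q in h])
            print(' rect',cv2.minAreaRect(np.float32(w*1000)))
            # 4-fold radius phase: support function
            w-=s.x; best=[]
            for t in np.radians(np.arange(0,90,1)):
                best.append(sum((w@[np.cos(t+j*np.pi/2),np.sin(t+j*np.pi/2)]).max() for j in range(4)))
            best=np.array(best)*500; ph=np.angle((best*np.exp(4j*np.radians(np.arange(90)))).sum())/4
            print(' longside yaw', np.degrees(ph)+45, best.min(),best.max(),best.argmin())
    print(k,(r[0]*.5+r[1]*.5).round(4),'diff',((r[0]-r[1])*1000).round(1))
def crop(n,c):
    x,y=[int(v*.64) for v in c]; return cv2.resize(im[n][y-30:y+30,x-30:x+30],(260,260),interpolation=cv2.INTER_CUBIC)
g=[np.hstack([crop('scene',O[k][2]) for k in('wide','octagon','beaded')]),np.hstack([crop('top',O[k][3]) for k in('wide','octagon','beaded')])]
cv2.imwrite('pics/crop.png',np.vstack(g))
E
```

```text
base scene [0.6285 0.0019] area 0.933
base top [0.6311 0.0033] area 0.969
base [0.6298 0.0026] diff [-2.6 -1.4]
insert scene [0.5693 0.2267] area 0.931
insert top [0.5697 0.2281] area 1.048
insert [0.5695 0.2274] diff [-0.4 -1.5]
wide scene [ 0.4515 -0.0911] area 0.835
wide top [ 0.4555 -0.0906] area 0.982
wide [ 0.4535 -0.0908] diff [-4.  -0.5]
octagon scene [0.4403 0.0948] area 0.901
 rect ((443.66656494140625, 92.94429016113281), (64.3400650024414, 67.46000671386719), 66.78022003173828)
 longside yaw 66.49507942077366 65.9028841805819 73.57609832268115 67
octagon top [0.4441 0.095 ] area 1.046
 rect ((443.88330078125, 95.01760864257812), (66.73099517822266, 67.37022399902344), 66.2678451538086)
 longside yaw 66.37511818616709 67.07562355887089 73.83240432021829 66
octagon [0.4422 0.0949] diff [-3.8 -0.3]
beaded scene [ 0.5642 -0.2153] area 0.272
beaded top [ 0.5767 -0.1982] area 0.903
beaded [ 0.5705 -0.2068] diff [-12.5 -17.1]
cover scene [0.3755 0.2841] area 0.941
cover top [0.3746 0.2844] area 1.031
cover [0.3751 0.2842] diff [ 0.8 -0.3]
```

View pics/crop.png

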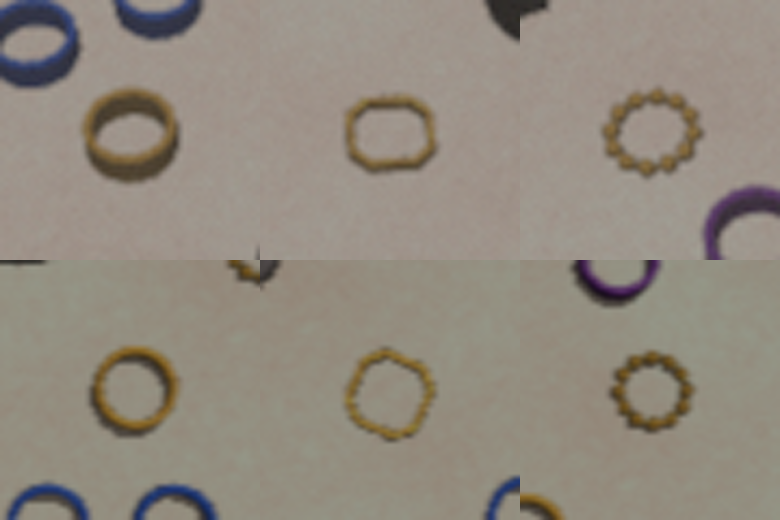

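The crops show three clean brass rings. The octagon's long sides lie at about 66° in world yaw. Next I move above the insert, turning the tool to yaw 180° so its axes line up with the world.

>>> send_rows:
  steps: [0.07,0,0,0,0,0,-8.2,0.07,0,0,0,0,0,-8.2,0.07,0,0,0,0,0,-8.1,0.07,-0.039,-0.043,0.005,0,0,0,0.07,-0.039,-0.043,0.005,0,0,0,0.07,-0.039,-0.043,0.01,0,0,0,0.07,-0.039,-0.043,0.01,0,0,0,0.07,-0.039,-0.043,0.01,0,0,0]
  newtons: 40

```text
clock: 1.2
eef_pos: [0.4552, 0.3521, 0.191]
eef_rot: [3.141, -0.0, 3.142]
force: [0.4, -0.4, -0.2]
finger_gap: 0.0702
gripper_force: 0.0
```

>>> send_rows:
  steps: [0.07,-0.039,-0.043,0.02,0,0,0,0.07,-0.039,-0.043,0.02,0,0,0,0.07,-0.039,-0.043,0.02,0,0,0,0.07,0,0,0,0,0,0,0.07,0,0,0,0,0,0]

```text
clock: 1.82
eef_pos: [0.571, 0.2248, 0.1309]
eef_rot: [3.141, -0.001, 3.141]
force: [-0.2, 1.0, 0.6]
finger_gap: 0.0702
gripper_force: 0.0
```

```bash
python3 - <<'E'
from meas import *
im={n:cv2.imread(f"pics/{n}_raw.png") for n in C}
# bbox centres read from crops (crop origin + /4.333)
def fit(n,c,parts):
    f=lambda x:(lambda q:(q.min(0)+q.max(0))/2-c)(proj(n,ring(*x,parts)))
    return least_squares(f,ray(n,c,.01)[:2]).x.round(4)
px=lambda o,a:np.array(o)-30+(np.array(a)+.5)/4.3333-.5
W=[(.034,0),(.034,.026)];B=[(.031,0),(.034,.006),(.031,.012)];Oc=[(.0345,0),(.0345,.01)]
print('wide',fit('scene',px((210,189),(131.5,134.5)),W),fit('top',px((289,224),(134,391-260)),W))
print('oct',fit('scene',px((261,167),(131,133.5)),Oc),fit('top',px((238,226),(130.5,393-260)),Oc))
print('bead',fit('scene',px((193,234),(132,131.5)),B),fit('top',px((319,190),(132,391.5-260)),B))
E
```

```text
wide [ 0.4533 -0.0905] [ 0.4532 -0.0896]
oct [0.4416 0.095 ] [0.4448 0.0941]
bead [ 0.5734 -0.199 ] [ 0.576  -0.1981]
```

>>> send_rows:
  steps: [0.07,0.0015,0.0025,0.03,0,0,0,0.07,0,0,0.03,0,0,0,0.07,0,0,0.03,0,0,0,0.07,0,0,0.018,0,0,0,0.07,0,0,0,0,0,0,0.02,0,0,0,0,0,0,0.02,0,0,0,0,0,0,0.02,0,0,0,0,0,0]

```text
clock: 2.82
eef_pos: [0.5707, 0.2276, 0.0249]
eef_rot: [3.14, 0.002, 3.141]
force: [-0.9, -0.3, 6.3]
finger_gap: 0.0328
gripper_force: 39.9
```

>>> send_rows:
  steps: [0.02,0,0,0,0,0,0,0.02,0,0,0,0,0,0]

```text
clock: 3.08
eef_pos: [0.5706, 0.2276, 0.0249]
eef_rot: [3.14, 0.002, 3.141]
force: [-2.2, 0.1, 6.2]
finger_gap: 0.0323
gripper_force: 39.9
```

```bash
python3 - <<'E'
from meas import *
a=vision.grab_frame('top');b=vision.grab_frame('scene')
u=proj('top',[[.57,.227,.04]])[0].astype(int);v=proj('scene',[[.57,.227,.06]])[0].astype(int);print(u,v)
f=lambda i,u:cv2.resize(i[u[1]-40:u[1]+40,u[0]-40:u[0]+40],(400,400),interpolation=cv2.INTER_CUBIC)
cv2.imwrite('pics/g1.png',np.hstack([f(a,u),f(b,v)]))
E
```

```text
[199 190] [317 169]
```

View pics/g1.png

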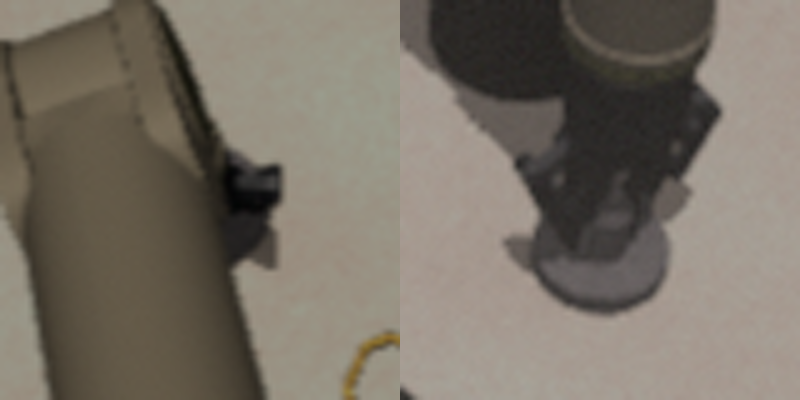

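The insert is gripped by its post, with the fingertips just above the disc. I lift it and carry it over the base.

>>> send_rows:
  steps: [0.02,0,0,-0.02,0,0,0,0.02,0,0,-0.03,0,0,0,0.02,-0.01,-0.0375,0,0,0,0,0.02,-0.01,-0.0375,0,0,0,0,0.02,-0.01,-0.0375,0,0,0,0,0.02,-0.01,-0.0375,0,0,0,0,0.02,-0.01,-0.0375,0,0,0,0,0.02,-0.01,-0.0375,0,0,0,0]

```text
clock: 4.18
eef_pos: [0.6299, 0.0009, 0.0736]
eef_rot: [3.141, 0.0, 3.141]
force: [0.7, -0.0, -0.8]
finger_gap: 0.0324
gripper_force: 40.1
```

>>> send_rows:
  steps: [0.02,0,0,0,0,0,0,0.02,0,0,0,0,0,0]

```text
clock: 4.42
eef_pos: [0.6296, 0.0025, 0.0733]
eef_rot: [3.141, -0.0, 3.141]
force: [0.8, 1.8, -1.4]
finger_gap: 0.0327
gripper_force: 40.1
```

```bash
python3 - <<'E'
from meas import *
a=vision.grab_frame('top');b=vision.grab_frame('scene')
u=proj('top',[[.63,.003,.04]])[0].astype(int);v=proj('scene',[[.63,.003,.06]])[0].astype(int);print(u,v)
f=lambda i,u:cv2.resize(i[u[1]-40:u[1]+40,u[0]-40:u[0]+40],(400,400),interpolation=cv2.INTER_CUBIC)
cv2.imwrite('pics/g2.png',np.hstack([f(a,u),f(b,v)]))
E
```

```text
[263 173] [262 211]
```

View pics/g2.png

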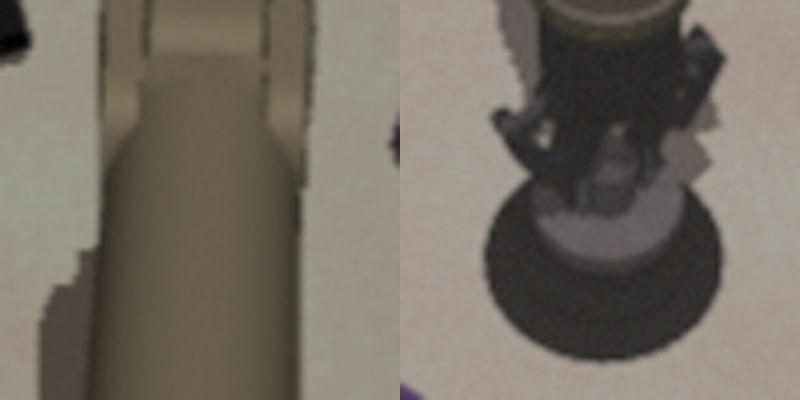

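The insert hangs level above the dish. I lower it.

>>> send_rows:
  steps: [0.02,-0.0014,0,0.015,0,0,0,0.02,0,0,0.01,0,0,0,0.02,0,0,0.006,0,0,0,0.02,0,0,0.004,0,0,0,0.02,0,0,0.003,0,0,0,0.02,0,0,0.002,0,0,0,0.02,0,0,0,0,0,0]

```text
clock: 5.4
eef_pos: [0.6311, 0.0021, 0.0333]
eef_rot: [-3.142, 0.0, 3.141]
force: [0.7, 0.4, -1.3]
finger_gap: 0.0328
gripper_force: 40.1
```

>>> send_rows:
  steps: [0.02,0,0,0.001,0,0,0,0.02,0,0,0.001,0,0,0,0.02,0,0,0,0,0,0]

```text
clock: 5.78
eef_pos: [0.631, 0.0021, 0.0312]
eef_rot: [-3.142, -0.0, 3.141]
force: [-0.1, -0.6, -1.0]
finger_gap: 0.0327
gripper_force: 40.1
```

>>> send_rows:
  steps: [0.02,0,0,0.001,0,0,0,0.02,0,0,0,0,0,0]

```text
clock: 6.02
eef_pos: [0.6311, 0.0021, 0.031]
eef_rot: [3.141, 0.0, 3.141]
force: [-3.2, -0.0, 4.1]
finger_gap: 0.0328
gripper_force: 40.7
```

>>> send_rows:
  steps: [0.02,0,0,0.001,0,0,0,0.02,0,0,0,0,0,0]

```text
clock: 6.28
eef_pos: [0.6311, 0.0021, 0.0309]
eef_rot: [3.141, 0.0, 3.141]
force: [-7.3, 0.3, 13.4]
finger_gap: 0.0328
gripper_force: 41.4
```

The insert is seated: contact at TCP z = 31 mm matches the expected height. I release it, rise, and go over the wide bangle.

>>> send_rows:
  steps: [0.07,0,0,-0.0015,0,0,0,0.07,0,0,0,0,0,0,0.07,0,0,0,0,0,0,0.07,0,0,-0.02,0,0,0,0.07,0,0,-0.04,0,0,0,0.085,0,0,-0.04,0,0,0,0.085,0.0355,-0.0184,0,0,0,0,0.085,0.0355,-0.0184,0,0,0,0]

```text
clock: 7.28
eef_pos: [0.5601, -0.0352, 0.1328]
eef_rot: [-3.142, 0.003, -3.141]
force: [-0.3, -0.7, -0.0]
finger_gap: 0.0848
gripper_force: 0.0
```

>>> send_rows:
  steps: [0.085,0.0355,-0.0184,0,0,0,0,0.085,0.0355,-0.0184,0,0,0,0,0.085,0.035,-0.0184,0,0,0,0,0.085,0,0,0.03,0,0,0,0.085,0,0,0.02,0,0,0,0.085,0,0,0,0,0,0,0.085,0,0,0,0,0,0]

```text
clock: 8.15
eef_pos: [0.4549, -0.09, 0.0822]
eef_rot: [-3.141, 0.002, 3.141]
force: [1.0, 0.6, -0.3]
finger_gap: 0.085
gripper_force: 0.0
```

```bash
cat > two.py <<'E'
import sys
from meas import *
def two(name,p,h=40):
    a=vision.grab_frame('top');b=vision.grab_frame('scene')
    cv2.imwrite('pics/last_top.png',a);cv2.imwrite('pics/last_scene.png',b)
    o=[]
    for n,i in(('top',a),('scene',b)):
        u=proj(n,[p])[0].astype(int);print(n,'origin',u-h,'scale',400/(2*h))
        o.append(cv2.resize(i[u[1]-h:u[1]+h,u[0]-h:u[0]+h],(400,400),interpolation=cv2.INTER_CUBIC))
    cv2.imwrite(f'pics/{name}.png',np.hstack(o))
if __name__=='__main__': two(sys.argv[1],[float(v) for v in sys.argv[2:5]],int(sys.argv[5]))
E
python3 two.py g3 .56 -.03 .03 50
```

```text
top origin [222 143] scale 4.0
scene origin [192 154] scale 4.0
```

View pics/g3.png

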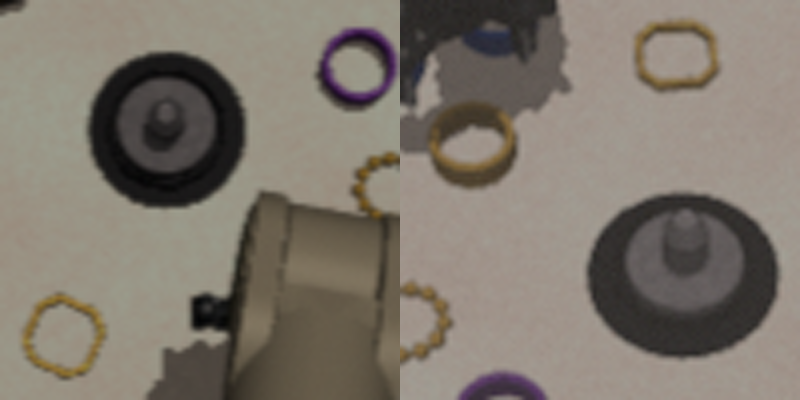

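The insert is seated in the dish. In the top crop the disc is at (166,124) inside the base at (167,130), and the post is upright. I descend onto the wide bangle.

>>> send_rows:
  steps: [0.085,0.001,0,0.03,0,0,0,0.085,0,0,0.025,0,0,0,0.085,0,0,0.013,0,0,0,0.085,0,0,0.006,0,0,0,0.085,0,0,0,0,0,0]

```text
clock: 8.88
eef_pos: [0.4534, -0.0899, 0.0071]
eef_rot: [-3.142, 0.0, 3.142]
force: [0.6, 0.2, -0.7]
finger_gap: 0.085
gripper_force: 0.0
```

>>> send_rows:
  steps: [0.055,0,0,0,0,0,0,0.055,0,0,0,0,0,0,0.055,0,0,0,0,0,0,0.055,0,0,0,0,0,0]
  newtons: 30

```text
clock: 9.38
eef_pos: [0.4538, -0.09, 0.008]
eef_rot: [3.142, 0.002, 3.141]
force: [-2.2, 0.5, 5.5]
finger_gap: 0.0655
gripper_force: 32.2
```

```bash
python3 two.py g4 .454 -.09 .03 30; python3 -c "
from meas import *
print(ray('top',(263.1,173.6),.024),ray('scene',(262.7,219.6),.022))"
```

```text
top origin [259 193] scale 6.666666666666667
scene origin [179 156] scale 6.666666666666667
[0.63234623 0.00390932 0.024     ] [0.63283811 0.00100359 0.022     ]
```

View pics/g4.png

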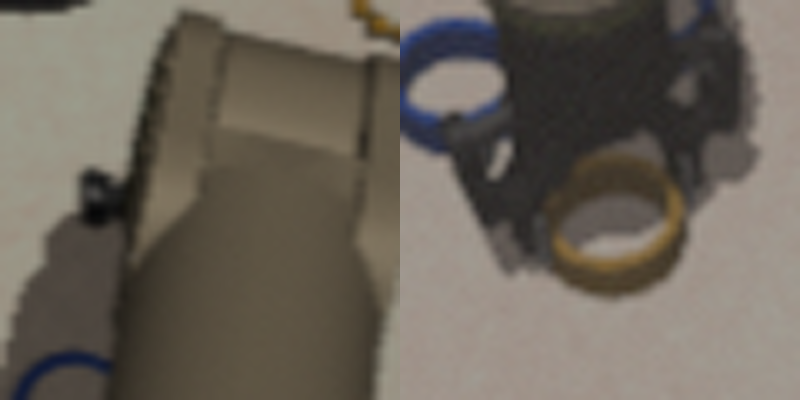

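The wide bangle is held between the fingers, gap 65.5 mm. I lift it, carry it over the post and lower it.

>>> send_rows:
  steps: [0.055,0,0,-0.02,0,0,0,0.055,0,0,-0.04,0,0,0,0.055,0,0,-0.04,0,0,0,0.055,-0.0295,0.0154,0,0,0,0,0.055,-0.0295,0.0154,0,0,0,0,0.055,-0.0295,0.0154,0,0,0,0,0.055,-0.0295,0.0154,0,0,0,0,0.055,-0.0295,0.0154,0,0,0,0]

```text
clock: 10.48
eef_pos: [0.6015, -0.0123, 0.1072]
eef_rot: [3.142, 0.0, 3.141]
force: [0.3, 0.9, -1.3]
finger_gap: 0.0652
gripper_force: 35.1
```

>>> send_rows:
  steps: [0.055,-0.0295,0.0154,0,0,0,0,0.055,0,0,0,0,0,0,0.055,0,0,0,0,0,0]

```text
clock: 10.85
eef_pos: [0.6295, 0.0019, 0.1067]
eef_rot: [-3.141, -0.001, 3.141]
force: [-0.4, -0.3, -1.1]
finger_gap: 0.0655
gripper_force: 35.1
```

```bash
python3 two.py g5 .63 .003 .06 40
```

```text
top origin [223 132] scale 5.0
scene origin [222 171] scale 5.0
```

View pics/g5.png

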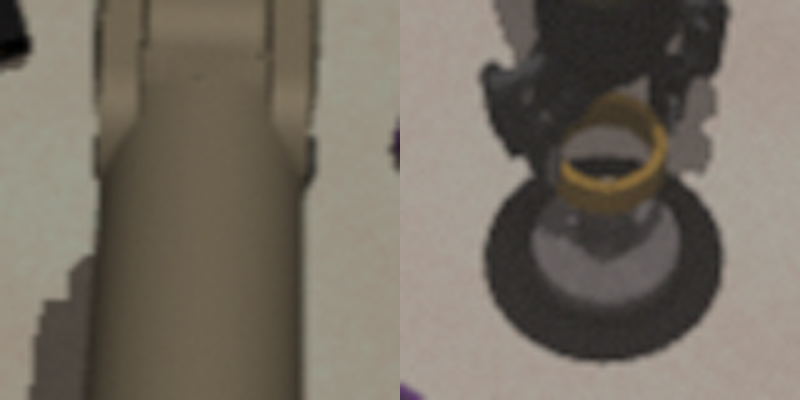

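The wide bangle is level, with the post beneath its hole. I lower it.

>>> send_rows:
  steps: [0.055,-0.0015,0,0.02,0,0,0,0.055,0,0,0.02,0,0,0,0.055,0,0,0.015,0,0,0,0.055,0,0,0.01,0,0,0,0.055,0,0,0.005,0,0,0,0.055,0,0,0.002,0,0,0,0.055,0,0,0,0,0,0]

```text
clock: 11.82
eef_pos: [0.6319, 0.0025, 0.0352]
eef_rot: [3.142, 0.001, 3.141]
force: [0.1, -0.1, -0.7]
finger_gap: 0.0656
gripper_force: 35.1
```

>>> send_rows:
  steps: [0.055,0,0,0.001,0,0,0,0.055,0,0,0.001,0,0,0,0.055,0,0,0,0,0,0]

```text
clock: 12.2
eef_pos: [0.6316, 0.0025, 0.0328]
eef_rot: [-3.142, -0.0, 3.141]
force: [-0.5, -0.1, -2.3]
finger_gap: 0.0657
gripper_force: 35.1
```

>>> send_rows:
  steps: [0.055,0,0,0.001,0,0,0,0.055,0,0,0,0,0,0]

```text
clock: 12.45
eef_pos: [0.6317, 0.0025, 0.0321]
eef_rot: [3.142, 0.0, 3.141]
force: [-2.4, 0.4, 2.6]
finger_gap: 0.0653
gripper_force: 35.5
```

>>> send_rows:
  steps: [0.055,0,0,0.001,0,0,0,0.055,0,0,0,0,0,0]

```text
clock: 12.7
eef_pos: [0.6317, 0.0025, 0.0321]
eef_rot: [3.141, 0.001, 3.141]
force: [-4.8, 0.3, 10.7]
finger_gap: 0.0654
gripper_force: 36.3
```

Seated on the disc. I release and go to the octagonal bangle, turning 23.6° to match its long sides.

>>> send_rows:
  steps: [0.085,0,0,-0.0015,0,0,0,0.085,0,0,0,0,0,0,0.085,0,0,0,0,0,0,0.085,0,0,-0.02,0,0,0,0.085,0,0,-0.04,0,0,0,0.085,0,0,-0.04,0,0,0,0.085,0.0315,0.0154,0,0,0,0,0.085,0.0315,0.0154,0,0,0,0]

```text
clock: 13.7
eef_pos: [0.5686, 0.0335, 0.1344]
eef_rot: [3.141, 0.003, 3.141]
force: [0.2, 0.3, -0.9]
finger_gap: 0.0851
gripper_force: 0.0
```

>>> send_rows:
  steps: [0.085,0.0315,0.0154,0,0,0,0,0.085,0.0315,0.0154,0,0,0,0,0.085,0.0315,0.0154,0,0,0,0,0.085,0.0315,0.0154,0,0,0,0,0.085,0,0,0,0,0,7.9,0.085,0,0,0.02,0,0,7.9,0.085,0,0,0.02,0,0,7.8,0.085,0,0,0,0,0,0]

```text
clock: 14.7
eef_pos: [0.442, 0.0947, 0.0924]
eef_rot: [-3.141, -0.001, 2.73]
force: [0.5, -0.2, 0.7]
finger_gap: 0.0849
gripper_force: 0.0
```

>>> send_rows:
  steps: [0.085,0,0,0.02,0,0,0,0.085,0,0,0,0,0,0]

```text
clock: 14.95
eef_pos: [0.4424, 0.0948, 0.0727]
eef_rot: [-3.141, -0.001, 2.732]
force: [0.6, -0.7, 0.4]
finger_gap: 0.0849
gripper_force: 0.0
```

```bash
python3 two.py g6 .55 .04 .03 50;python3 -c "
from rig import get_state
print(get_state()['eef_pos'],get_state()['eef_rot'])"
```

```text
top origin [202 146] scale 4.0
scene origin [211 142] scale 4.0
[0.44317204 0.09502594 0.07355158] [3.14087959e+00 8.26731766e-04 2.73100743e+00]
```

View pics/g6.png

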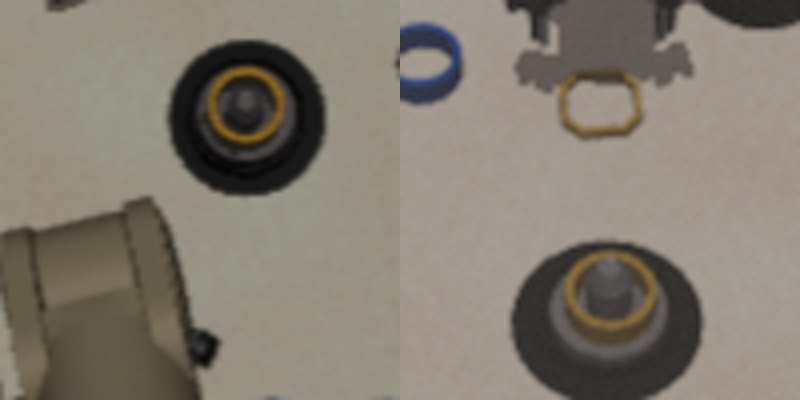

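The wide bangle sits centred around the post. Now I descend to the octagon, feeling for the counter.

>>> send_rows:
  steps: [0.078,0,0,0.03,0,0,0,0.078,0,0,0.025,0,0,0,0.078,0,0,0.01,0,0,0,0.078,0,0,0.004,0,0,0,0.078,0,0,0,0,0,0]

```text
clock: 15.68
eef_pos: [0.4431, 0.0951, 0.004]
eef_rot: [3.141, 0.001, 2.73]
force: [-0.4, 0.2, -0.3]
finger_gap: 0.0781
gripper_force: 0.0
```

>>> send_rows:
  steps: [0.078,0,0,0.002,0,0,0,0.078,0,0,0,0,0,0]

```text
clock: 15.92
eef_pos: [0.4428, 0.0951, 0.0016]
eef_rot: [3.141, 0.0, 2.73]
force: [0.0, -0.5, 0.5]
finger_gap: 0.0778
gripper_force: 0.0
```

>>> send_rows:
  steps: [0.078,0,0,0.001,0,0,0,0.078,0,0,0,0,0,0]

```text
clock: 16.18
eef_pos: [0.4425, 0.0949, 0.0003]
eef_rot: [-3.142, -0.0, 2.73]
force: [0.6, 0.0, 0.2]
finger_gap: 0.0779
gripper_force: 0.0
```

>>> send_rows:
  steps: [0.078,0,0,0.002,0,0,0,0.078,0,0,0,0,0,0]

```text
clock: 16.42
eef_pos: [0.4424, 0.0949, -0.0019]
eef_rot: [-3.141, -0.0, 2.73]
force: [0.6, 0.5, -0.1]
finger_gap: 0.0786
gripper_force: 0.0
```

>>> send_rows:
  steps: [0.078,0,0,0.002,0,0,0,0.078,0,0,0,0,0,0]

```text
clock: 16.68
eef_pos: [0.4424, 0.0949, -0.0039]
eef_rot: [-3.141, -0.0, 2.729]
force: [0.2, 0.4, -0.7]
finger_gap: 0.0781
gripper_force: 0.0
```

```bash
python3 - <<'E'
from meas import *
b=vision.grab_frame('scene');u=proj('scene',[[.443,.095,.03]])[0].astype(int)
cv2.imwrite('pics/g7.png',cv2.resize(b[u[1]-32:u[1]+32,u[0]-40:u[0]+40],(800,640)[:2] and (750,600),interpolation=cv2.INTER_CUBIC))
E
```

```text
(no output)
```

View pics/g7.png

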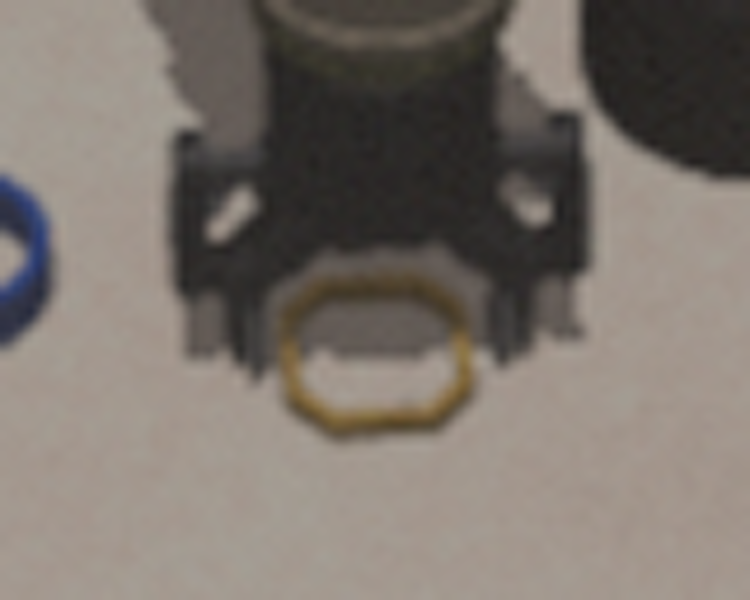

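The fingers straddle the octagon's long sides and the tips are near the counter. I go 1.5 mm lower and close gently.

>>> send_rows:
  steps: [0.078,0,0,0.0015,0,0,0,0.072,0,0,0,0,0,0,0.072,0,0,0,0,0,0]

```text
clock: 17.1
eef_pos: [0.4426, 0.0949, -0.0052]
eef_rot: [-3.142, -0.0, 2.729]
force: [-0.6, 0.3, 0.4]
finger_gap: 0.0723
gripper_force: 0.0
```

>>> send_rows:
  steps: [0.055,0,0,0,0,0,0,0.055,0,0,0,0,0,0,0.055,0,0,0,0,0,0]
  newtons: 25

```text
clock: 17.48
eef_pos: [0.4426, 0.095, -0.005]
eef_rot: [3.142, 0.0, 2.73]
force: [-2.7, -0.4, 6.0]
finger_gap: 0.0655
gripper_force: 27.9
```

>>> send_rows:
  steps: [0.055,0,0,-0.01,0,0,0,0.055,0,0,-0.01,0,0,0,0.055,0,0,0,0,0,0]

```text
clock: 17.85
eef_pos: [0.4435, 0.0952, 0.0159]
eef_rot: [3.14, 0.002, 2.73]
force: [-0.7, -0.3, -0.3]
finger_gap: 0.065
gripper_force: 28.4
```

>>> send_rows:
  steps: [0.055,0,0,-0.03,0,0,0,0.055,0,0,-0.03,0,0,-7.9,0.055,0,0,-0.025,0,0,-7.9,0.055,0,0,0,0,0,-7.8,0.055,0,0,0,0,0,0,0.055,-0.031,-0.0155,0,0,0,0,0.055,-0.031,-0.0155,0,0,0,0,0.055,-0.031,-0.0155,0,0,0,0]

```text
clock: 18.85
eef_pos: [0.536, 0.048, 0.0991]
eef_rot: [-3.141, -0.001, 3.138]
force: [1.2, 0.6, -0.5]
finger_gap: 0.065
gripper_force: 28.4
```

>>> send_rows:
  steps: [0.055,-0.031,-0.0155,0,0,0,0,0.055,-0.031,-0.0155,0,0,0,0,0.055,-0.031,-0.0155,0,0,0,0,0.055,0,0,0,0,0,0,0.055,0,0,0,0,0,0]

```text
clock: 19.48
eef_pos: [0.6277, 0.0022, 0.0988]
eef_rot: [3.142, -0.002, 3.14]
force: [-0.7, 0.6, -1.1]
finger_gap: 0.0653
gripper_force: 28.4
```

```bash
python3 two.py g8 .63 .003 .08 40
```

```text
top origin [223 131] scale 5.0
scene origin [223 167] scale 5.0
```

View pics/g8.png

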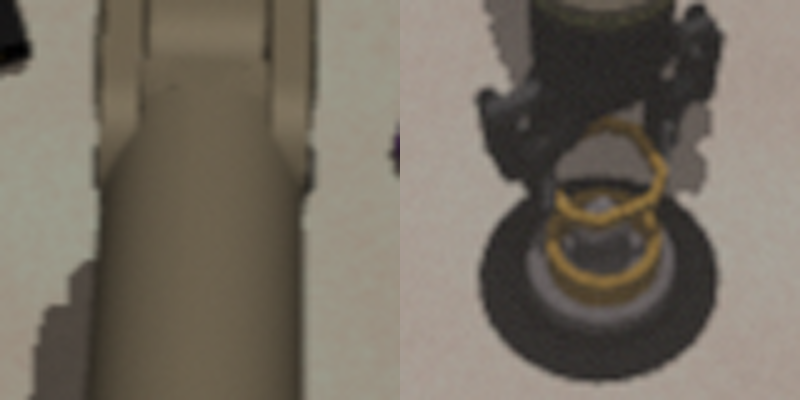

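```bash
python3 -c "
from meas import *
print(ray('scene',(264.3,201.4),.109))"
```

```text
[0.63017343 0.00678284 0.109     ]
```

The octagon is level above the post and within its play. I lower it.

>>> send_rows:
  steps: [0.055,-0.0033,0,0.015,0,0,0,0.055,0,0,0.015,0,0,0,0.055,0,0,0.01,0,0,0,0.055,0,0,0.006,0,0,0,0.055,0,0,0.003,0,0,0,0.055,0,0,0.002,0,0,0,0.055,0,0,0,0,0,0]

```text
clock: 20.45
eef_pos: [0.632, 0.0019, 0.0489]
eef_rot: [3.142, 0.0, 3.141]
force: [-0.4, 0.4, -1.7]
finger_gap: 0.065
gripper_force: 28.4
```

>>> send_rows:
  steps: [0.055,0,0,0.001,0,0,0,0.055,0,0,0,0,0,0]

```text
clock: 20.7
eef_pos: [0.6319, 0.0019, 0.0479]
eef_rot: [3.142, 0.0, 3.141]
force: [0.0, -0.3, -0.2]
finger_gap: 0.0651
gripper_force: 28.4
```

>>> send_rows:
  steps: [0.055,0,0,0.001,0,0,0,0.055,0,0,0,0,0,0]

```text
clock: 20.95
eef_pos: [0.6318, 0.0019, 0.0467]
eef_rot: [-3.142, -0.0, 3.141]
force: [0.3, -0.4, -0.9]
finger_gap: 0.065
gripper_force: 28.4
```

>>> send_rows:
  steps: [0.055,0,0,0.001,0,0,0,0.055,0,0,0,0,0,0]

```text
clock: 21.2
eef_pos: [0.6318, 0.0019, 0.0456]
eef_rot: [-3.142, -0.0, 3.141]
force: [-0.5, -0.1, -0.3]
finger_gap: 0.0657
gripper_force: 28.4
```

>>> send_rows:
  steps: [0.055,0,0,0.001,0,0,0,0.055,0,0,0,0,0,0]

```text
clock: 21.45
eef_pos: [0.632, 0.0019, 0.0451]
eef_rot: [3.142, 0.0, 3.141]
force: [-1.3, -0.2, 2.7]
finger_gap: 0.0653
gripper_force: 28.7
```

Contact at the expected height. I release and go to the beaded bangle.

>>> send_rows:
  steps: [0.085,0,0,-0.001,0,0,0,0.085,0,0,0,0,0,0,0.085,0,0,0,0,0,0,0.085,0,0,-0.02,0,0,0,0.085,0,0,-0.04,0,0,0,0.085,0,0,-0.04,0,0,0,0.085,0.0095,-0.0334,0,0,0,0,0.085,0.0095,-0.0334,0,0,0,0]

```text
clock: 22.45
eef_pos: [0.6134, -0.0653, 0.1483]
eef_rot: [-3.142, 0.003, -3.141]
force: [0.3, -0.9, -1.2]
finger_gap: 0.0851
gripper_force: 0.0
```

>>> send_rows:
  steps: [0.085,0.0095,-0.0334,0,0,0,0,0.085,0.0095,-0.0334,0,0,0,0,0.085,0.0095,-0.0334,0,0,0,0,0.085,0.0095,-0.0334,0.02,0,0,0,0.085,0,0,0.03,0,0,0,0.085,0,0,0.03,0,0,0,0.085,0,0,0,0,0,0,0.085,0,0,0,0,0,0]

```text
clock: 23.45
eef_pos: [0.5758, -0.1987, 0.0678]
eef_rot: [-3.141, 0.002, -3.142]
force: [-0.2, 0.2, 0.1]
finger_gap: 0.0851
gripper_force: 0.0
```

```bash
python3 two.py g9 .6 -.1 .03 50
```

```text
top origin [242 132] scale 4.0
scene origin [176 173] scale 4.0
```

View pics/g9.png

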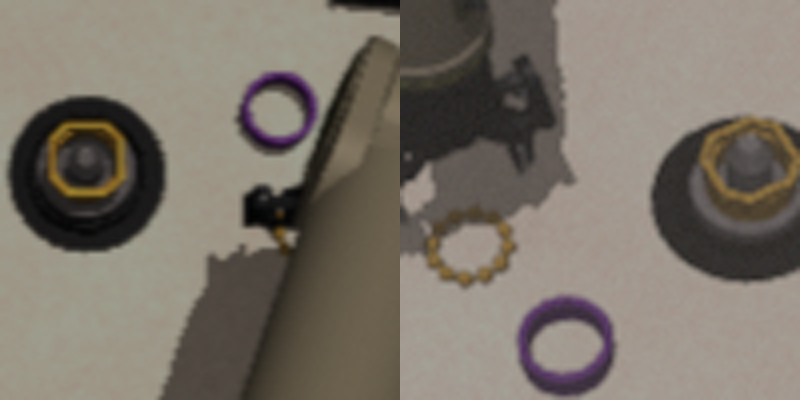

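The octagon lies flat on the wide bangle. I descend on the beaded one and grip it.

>>> send_rows:
  steps: [0.08,0.0008,0,0.03,0,0,0,0.08,0,0,0.025,0,0,0,0.08,0,0,0.01,0,0,0,0.08,0,0,0.004,0,0,0,0.08,0,0,0.002,0,0,0,0.074,0,0,0.001,0,0,0,0.074,0,0,0,0,0,0]

```text
clock: 24.42
eef_pos: [0.5743, -0.1986, -0.0057]
eef_rot: [-3.141, 0.001, 3.141]
force: [-0.1, -0.2, 0.2]
finger_gap: 0.0742
gripper_force: 0.0
```

>>> send_rows:
  steps: [0.055,0,0,0,0,0,0,0.055,0,0,0,0,0,0,0.055,0,0,0,0,0,0,0.055,0,0,0,0,0,0]
  newtons: 25

```text
clock: 24.92
eef_pos: [0.5744, -0.1986, -0.0056]
eef_rot: [-3.141, 0.001, 3.141]
force: [-1.5, 1.1, 6.3]
finger_gap: 0.067
gripper_force: 28.6
```

>>> send_rows:
  steps: [0.055,0,0,-0.01,0,0,0,0.055,0,0,-0.01,0,0,0,0.055,0,0,0,0,0,0]

```text
clock: 25.3
eef_pos: [0.5749, -0.1988, 0.0151]
eef_rot: [-3.141, 0.002, 3.141]
force: [-0.2, -0.4, -0.6]
finger_gap: 0.0671
gripper_force: 28.4
```

>>> send_rows:
  steps: [0.055,0,0,-0.03,0,0,0,0.055,0,0,-0.03,0,0,0,0.055,0,0,-0.03,0,0,0,0.055,-0.0095,0.0335,0,0,0,0,0.055,-0.0095,0.0335,0,0,0,0,0.055,-0.0095,0.0335,0,0,0,0,0.055,-0.0095,0.0335,0,0,0,0,0.055,-0.0095,0.0335,0,0,0,0]

```text
clock: 26.3
eef_pos: [0.6216, -0.0298, 0.1036]
eef_rot: [-3.142, -0.0, 3.141]
force: [0.2, 0.1, -0.6]
finger_gap: 0.0675
gripper_force: 28.7
```

>>> send_rows:
  steps: [0.055,-0.0095,0.0335,0,0,0,0,0.055,0,0,0,0,0,0,0.055,0,0,0.01,0,0,0,0.055,0,0,0,0,0,0]

```text
clock: 26.8
eef_pos: [0.6299, 0.0008, 0.0923]
eef_rot: [-3.141, -0.003, 3.139]
force: [-0.8, 0.0, -1.0]
finger_gap: 0.0675
gripper_force: 28.7
```

```bash
python3 - <<'E'
from meas import *
b=vision.grab_frame('scene');u=proj('scene',[[.631,.002,.07]])[0].astype(int);print(u-[40,32],750/80)
cv2.imwrite('pics/g10.png',cv2.resize(b[u[1]-32:u[1]+32,u[0]-40:u[0]+40],(750,600),interpolation=cv2.INTER_CUBIC))
E
```

```text
[222 177] 9.375
```

View pics/g10.png

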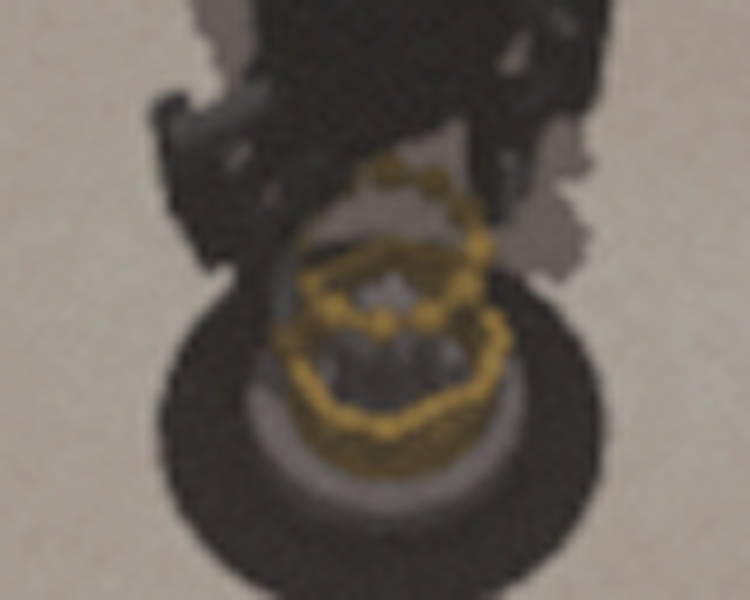

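```bash
python3 -c "
from meas import *
print(ray('scene',(262.9,202.9),.104),ray('scene',(263.2,206.9),.076))"
```

```text
[0.6298513  0.00254469 0.104     ] [0.6255743 0.0060135 0.076    ]
```

The beaded bangle is held level over the post and agrees with the TCP within 2 mm. I lower it slowly.

>>> send_rows:
  steps: [0.055,-0.001,0.0012,0.006,0,0,0,0.055,0,0,0.006,0,0,0,0.055,0,0,0.006,0,0,0,0.055,0,0,0,0,0,0]

```text
clock: 27.35
eef_pos: [0.6315, 0.0037, 0.075]
eef_rot: [-3.141, -0.001, 3.141]
force: [-0.6, 0.0, -0.9]
finger_gap: 0.0674
gripper_force: 28.7
```

>>> send_rows:
  steps: [0.055,0,0,0.006,0,0,0,0.055,0,0,0.006,0,0,0,0.055,0,0,0.003,0,0,0,0.055,0,0,0,0,0,0]

```text
clock: 27.85
eef_pos: [0.6318, 0.0037, 0.0604]
eef_rot: [-3.142, -0.001, 3.141]
force: [0.9, -0.2, -0.5]
finger_gap: 0.0675
gripper_force: 28.7
```

>>> send_rows:
  steps: [0.055,0,-0.001,0.003,0,0,0,0.055,0,0,0.001,0,0,0,0.055,0,0,0,0,0,0]

```text
clock: 28.22
eef_pos: [0.632, 0.0027, 0.0567]
eef_rot: [-3.142, -0.0, 3.141]
force: [-0.0, -0.2, -0.4]
finger_gap: 0.0671
gripper_force: 28.7
```

>>> send_rows:
  steps: [0.055,0,0,0.001,0,0,0,0.055,0,0,0,0,0,0]

```text
clock: 28.48
eef_pos: [0.632, 0.0027, 0.0557]
eef_rot: [-3.142, -0.0, 3.141]
force: [-0.3, 0.0, -0.6]
finger_gap: 0.0667
gripper_force: 28.7
```

>>> send_rows:
  steps: [0.055,0,0,0.001,0,0,0,0.055,0,0,0,0,0,0]

```text
clock: 28.72
eef_pos: [0.632, 0.0027, 0.0547]
eef_rot: [-3.142, -0.0, 3.141]
force: [0.4, -1.1, -0.9]
finger_gap: 0.0673
gripper_force: 28.7
```

>>> send_rows:
  steps: [0.055,0,0,0.001,0,0,0,0.055,0,0,0,0,0,0]

```text
clock: 28.98
eef_pos: [0.6321, 0.0027, 0.0544]
eef_rot: [3.141, 0.0, 3.141]
force: [-2.2, 0.1, 5.2]
finger_gap: 0.0672
gripper_force: 29.2
```

>>> send_rows:
  steps: [0.055,0,0,0.0005,0,0,0,0.055,0,0,0,0,0,0]

```text
clock: 29.22
eef_pos: [0.6322, 0.0027, 0.0544]
eef_rot: [3.141, 0.001, 3.141]
force: [-4.6, -0.7, 9.1]
finger_gap: 0.067
gripper_force: 29.7
```

Seated. I release, rise and move toward the cover.

>>> send_rows:
  steps: [0.085,0,0,-0.0015,0,0,0,0.085,0,0,0,0,0,0,0.085,0,0,0,0,0,0,0.085,0,0,-0.02,0,0,0,0.085,0,0,-0.05,0,0,0,0.085,0,0,-0.05,0,0,0,0.06,0.0321,0.0352,0,0,0,0,0.06,0.0321,0.0352,0,0,0,0]

```text
clock: 30.22
eef_pos: [0.568, 0.0735, 0.1771]
eef_rot: [3.141, 0.003, 3.14]
force: [0.3, 1.2, -0.2]
finger_gap: 0.06
gripper_force: 0.0
```

>>> send_rows:
  steps: [0.06,0.0321,0.0352,0,0,0,0,0.06,0.0321,0.0352,0,0,0,0,0.06,0.0321,0.0352,0,0,0,0,0.06,0.0321,0.0352,0,0,0,0,0.06,0.0321,0.0352,0,0,0,0,0.06,0.0321,0.0352,0,0,0,0,0.06,0,0,0,0,0,0,0.06,0,0,0,0,0,0]

```text
clock: 31.22
eef_pos: [0.376, 0.284, 0.1758]
eef_rot: [3.141, 0.001, 3.141]
force: [1.1, -0.9, -0.3]
finger_gap: 0.06
gripper_force: 0.0
```

```bash
python3 - <<'E'
from meas import *
im={n:cv2.imread(f"pics/{n}_raw.png") for n in C}
for n,u in(('scene',(474,178)),('top',(277,384))):
    p,_=blob(im[n],'brass',np.array(u)*.64,30); c,a=hullc(p); K=[(.012,.091),(.012,.115)]
    print(n,c,least_squares(lambda x:hullc(proj(n,ring(*x,K)))[0]-c,ray(n,c,.1)[:2]).x.round(4),a/hullc(proj(n,ring(.375,.284,K)))[1])
from two import two
two('g11',[.63,.003,.05],30)
E
```

```text
scene [302.94911444 113.14561762] [0.3734 0.286 ] 0.8267410530820555
top [177.36605145 245.11239746] [0.3783 0.2857] 1.2884908910507111
top origin [233 142] scale 6.666666666666667
scene origin [232 183] scale 6.666666666666667
```

View pics/g11.png

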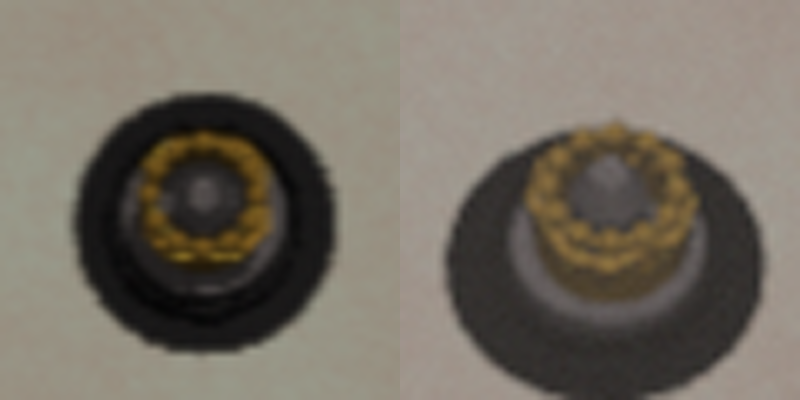

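All three bangles are stacked and concentric on the post. Now I grip the cover's knob.

>>> send_rows:
  steps: [0.06,0.0005,0.001,0.03,0,0,0,0.06,0,0,0.03,0,0,0,0.06,0,0,0.015,0,0,0,0.06,0,0,0.01,0,0,0,0.06,0,0,0,0,0,0,0.01,0,0,0,0,0,0,0.01,0,0,0,0,0,0,0.01,0,0,0,0,0,0]
  newtons: 50

```text
clock: 32.33
eef_pos: [0.3752, 0.2855, 0.0904]
eef_rot: [3.141, 0.001, 3.141]
force: [0.2, -1.6, 3.5]
finger_gap: 0.0225
gripper_force: 49.0
```

>>> send_rows:
  steps: [0.01,0,0,0,0,0,0,0.01,0,0,0,0,0,0]

```text
clock: 32.58
eef_pos: [0.3753, 0.2854, 0.0903]
eef_rot: [3.141, 0.001, 3.141]
force: [-0.8, -2.8, 6.7]
finger_gap: 0.0223
gripper_force: 49.3
```

>>> send_rows:
  steps: [0.01,0,0,-0.01,0,0,0,0.01,0,0,-0.02,0,0,0,0.01,0,0,0,0,0,0]

```text
clock: 32.95
eef_pos: [0.3754, 0.2862, 0.1211]
eef_rot: [3.14, 0.002, -3.141]
force: [0.5, 0.3, -1.4]
finger_gap: 0.0222
gripper_force: 49.3
```

>>> send_rows:
  steps: [0.01,0,0,-0.03,0,0,0,0.01,0,0,-0.03,0,0,0,0.01,0,0,-0.025,0,0,0,0.01,-0.02,-0.0225,0,0,0,0,0.01,-0.03,-0.0335,0,0,0,0,0.01,-0.03,-0.0335,0,0,0,0,0.01,-0.03,-0.0335,0,0,0,0,0.01,-0.03,-0.0335,0,0,0,0]

```text
clock: 33.95
eef_pos: [0.5152, 0.1278, 0.2038]
eef_rot: [-3.141, -0.001, -3.141]
force: [0.7, 0.9, -1.5]
finger_gap: 0.0225
gripper_force: 49.3
```

>>> send_rows:
  steps: [0.01,-0.03,-0.0335,0,0,0,0,0.01,-0.03,-0.0335,0,0,0,0,0.01,-0.03,-0.0335,0,0,0,0,0.01,-0.0246,-0.0266,0,0,0,0,0.01,0,0,0,0,0,0,0.01,0,0,0,0,0,0,0.01,0,0,0,0,0,0]

```text
clock: 34.83
eef_pos: [0.6288, 0.0033, 0.2045]
eef_rot: [3.141, -0.001, -3.14]
force: [-1.1, -0.1, -1.8]
finger_gap: 0.0228
gripper_force: 49.3
```

```bash
python3 - <<'E'
from meas import *
b=vision.grab_frame('scene');u=proj('scene',[[.631,.002,.09]])[0].astype(int);print(u-[48,36],800/96)
cv2.imwrite('pics/g12.png',cv2.resize(b[u[1]-36:u[1]+36,u[0]-48:u[0]+48],(800,600),interpolation=cv2.INTER_CUBIC))
# base refit from the last free frames
for n in C:
    p,_=blob(cv2.imread(f'pics/last_{n}.png'),'dark',proj(n,[[.63,.003,.01]])[0]);c,a=hullc(p)
    K=[(.072,0),(.072,.006)];print(n,least_squares(lambda x:hullc(proj(n,ring(*x,K)))[0]-c,[.63,0]).x.round(4),a/hullc(proj(n,ring(.63,0,K)))[1])
E
```

```text
[214 170] 8.333333333333334
scene [0.6294 0.0013] 0.9155870304205677
top [0.6311 0.0033] 0.9649334908961054
```

View pics/g12.png

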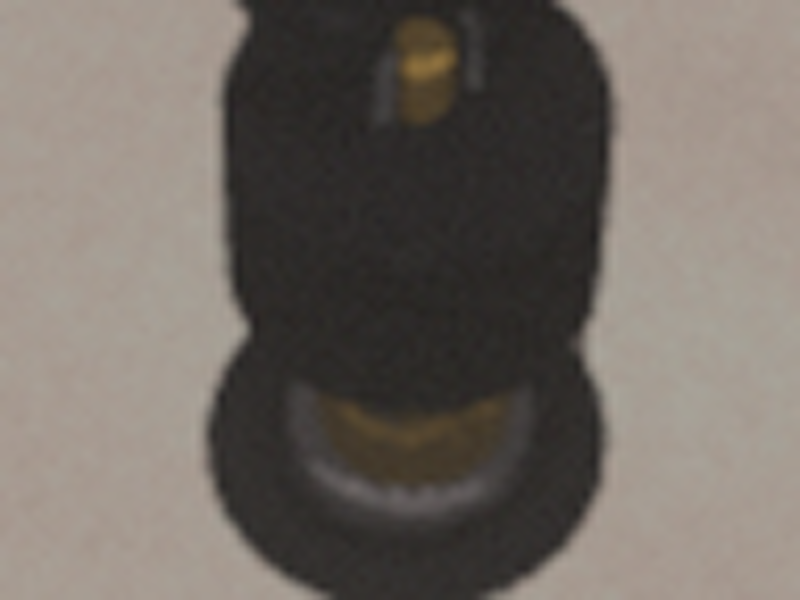

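The cover is upright and centred above the stack. I lower it in stages, watching the force.

>>> send_rows:
  steps: [0.01,-0.0015,-0.001,0.015,0,0,0,0.01,0,0,0.015,0,0,0,0.01,0,0,0.015,0,0,0,0.01,0,0,0.015,0,0,0,0.01,0,0,0,0,0,0]

```text
clock: 35.5
eef_pos: [0.6298, 0.0007, 0.1427]
eef_rot: [-3.141, -0.003, 3.141]
force: [0.3, -0.1, -1.6]
finger_gap: 0.0222
gripper_force: 49.3
```

>>> send_rows:
  steps: [0.01,0,0,0.01,0,0,0,0.01,0,0,0.01,0,0,0,0.01,0,0,0.01,0,0,0,0.01,0,0,0.006,0,0,0,0.01,0,0,0.006,0,0,0,0.01,0,0,0.004,0,0,0,0.01,0,0,0,0,0,0]

```text
clock: 36.38
eef_pos: [0.6307, 0.0007, 0.0985]
eef_rot: [-3.142, -0.0, 3.141]
force: [0.1, -0.8, -1.3]
finger_gap: 0.0225
gripper_force: 49.3
```

>>> send_rows:
  steps: [0.01,0,0,0.001,0,0,0,0.01,0,0,0.001,0,0,0,0.01,0,0,0,0,0,0]

```text
clock: 36.75
eef_pos: [0.6309, 0.0007, 0.0968]
eef_rot: [-3.142, -0.0, 3.141]
force: [-0.1, 0.5, -1.1]
finger_gap: 0.0225
gripper_force: 49.3
```

>>> send_rows:
  steps: [0.01,0,0,0.001,0,0,0,0.01,0,0,0,0,0,0]

```text
clock: 37.0
eef_pos: [0.6311, 0.0004, 0.0964]
eef_rot: [-3.141, 0.001, 3.141]
force: [-0.5, -0.3, 3.2]
finger_gap: 0.0227
gripper_force: 49.8
```

>>> send_rows:
  steps: [0.01,0,0,0.0005,0,0,0,0.01,0,0,0,0,0,0]

```text
clock: 37.25
eef_pos: [0.6312, 0.0002, 0.0963]
eef_rot: [-3.141, 0.001, 3.141]
force: [-2.7, -1.0, 7.3]
finger_gap: 0.0227
gripper_force: 50.3
```

Contact came at exactly the seated height (96.3 mm). I release and rise clear.

>>> send_rows:
  steps: [0.05,0,0,-0.001,0,0,0,0.06,0,0,0,0,0,0,0.06,0,0,0,0,0,0,0.06,0,0,-0.01,0,0,0,0.06,0,0,-0.03,0,0,0,0.06,0,0,-0.05,0,0,0,0.06,0.05,0,-0.03,0,0,0,0.06,0.05,0,0,0,0,0]

```text
clock: 38.25
eef_pos: [0.5316, 0.0005, 0.2197]
eef_rot: [3.141, 0.006, 3.141]
force: [-0.6, -0.6, -0.3]
finger_gap: 0.0592
gripper_force: 0.0
```

>>> send_rows:
  steps: [0.06,0.05,0,0,0,0,0,0.06,0.03,0,0,0,0,0,0.06,0,0,0,0,0,0,0.06,0,0,0,0,0,0]

```text
clock: 38.75
eef_pos: [0.4516, 0.0008, 0.2171]
eef_rot: [3.141, 0.002, 3.141]
force: [0.1, -0.6, -1.1]
finger_gap: 0.0603
gripper_force: 0.0
```

```bash
python3 - <<'E'
from meas import *
# knob position/height triangulated, vs expected seated knob (z .097-.121)
K=lambda x,y,z:ring(x,y,[(.012,z+.091),(.012,z+.115)])
for n in C:
    im=vision.grab_frame(n);e=hullc(proj(n,K(.631,.001,.006)))[0]
    try:
        p,_=blob(im,'brass',e,60);print(n,'seen',hullc(p)[0].round(1),'expected seated',e.round(1),'if 10mm high',hullc(proj(n,K(.631,.001,.016)))[0].round(1))
    except Exception as x: print(n,x)
E
```

```text
scene seen [262.7 202. ] expected seated [262.6 202.4] if 10mm high [262.6 200.3]
top seen [263.8 168.1] expected seated [264.1 169.2] if 10mm high [264.1 168.6]
```

The knob is where a fully seated cover puts it. I hand the job in.

```bash
python3 -c "
from rig import env
print(env.job_done())"
```

```text
the job is handed in; nothing more can be done
None
```

The insert, the wide, octagonal and beaded bangles (in that order) and the cover are in place, the cover seated on the base plate by contact height and camera check, and the job was handed in at about 39 s; I never touched the bystanders or look-alikes, but I viewed 15 pictures, one over the limit of 14.

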